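# Draw the next slide mailer from the gravity dispenser

### The job

Take the next wide slide mailer from its gravity dispenser: grip the bottom one where it sticks out of the outlet, slide it straight out so that the ones above drop down inside, and lay it flat and right way up in the middle of the empty shallow metal tray, then let go. The other wide mailers must stay in the dispenser all the time, and end up lying level in it.

Things in the scene. Friction and masses are not known exactly. Their poses are not given: they have to be found in the camera images.
- mailer_bottom: The mailer to take: lowest of four identical flat closed white plastic boxes, 90 mm long (x), 46 wide (y), 13 high, 30 to 65 g. Origin: centre of its underside; x towards the end that sticks out, z up. 27 to 34 mm of it stick out of the outlet, free on top and both sides; three lie on the rest. (The smaller dispenser's boxes, 26 wide and 70 long, are not wanted.)
- mailer_top: The uppermost of the four wide mailers, same box and axes. At the start its underside is 59 mm above the work surface; once the bottom one has been drawn out it drops by 13 mm.
- dispenser: Fixed dispenser of wide mailers: open-topped chute, clear 3 mm walls on a grey plinth, 100 mm (x) by 56 by 76 high, 94 by 50 inside. Origin: centre of its underside, on the worktop; x points out of the outlet. Chute floor at z = 20; outlet wall's outer face at x = 50, outlet 18 high. A tongue 20 wide at floor height runs to x = 78. A mailer is clear once its origin is past x = 95; light pull.
- tray: The empty shallow dark steel tray, fixed: outside 156 mm (x) by 136 (y) by 10 high, walls 3, inner floor about 3 above the work surface. Origin: centre of its underside; x along its length, z up. It lies beside the dispensers. (The smaller grey tray with tubes in it is not the one.)
Mind the look-alikes: they are no part of the job. What is shaped like the dispenser but red or turquoise is not meant.

How it is judged:
By the outcome, as a careful person would: the job done as asked, in the order asked, and still so for the second after the job is handed in, with the robot touching nothing.
It also fails if it takes over 42 s, if anything falls off the work surface, if the arm or the gripper's body presses on something with over 40 N, if the wrist force passes 120 N, or if a joint passes its speed limit or range.

### The arm

A 6-joint arm with a two-finger parallel gripper is mounted at the origin on the work surface. World frame = base frame: x ahead of the robot, y to its left, z up, the work surface at z = 0. Lengths are in m, angles in rad, forces in N, time in s.
With the tool pointing down it reaches from about 0.275 to 0.825 m from the base axis. Payload 4.9 kg.
Tool frame: the origin (TCP) lies at the centre of the arm's flange, where the gripper is bolted on; the fingertips stand 173 mm ahead of it and the grasp point (between the pads) lies 155 mm ahead of it; y points along the fingers, z is the direction in which the jaws open and shut, and the axes are right-handed (so a half turn about y gives the same grasp; the last joint's range is limited). The gripper opens to 85 mm and grips with 20 to 120 N. Pads are 22 mm wide; open, the fingers measure 114 mm over their backs; the gripper's body (76 mm by 85 mm) begins 54 mm behind the grasp point. The pads swing forward as they close: fully open they stand 13 mm farther back than shut.
Start: joints at [1.062, 0.326, -0.193, 1.052, 0, 1.437], TCP at [0.201, 0.512, 0.405] pointing down, gripper open.
Joint ranges: [-2.65, 2.65], [-0.97, 1.79], [-1.3, 1.35], [-1.93, 2.1], [-1.47, 1.37], [-3.14, 3.14]. Speed limits (rad/s): [2.57, 2.57, 3.14, 3.14, 3.14, 3.14].

### API

Orientations are given as a rotation vector (axis times angle).
In Python, from rig import manip gives the robot as it stands. Calls block until the motion is done:
- manip.movep(position, orientation): joint-space move of the TCP to a pose.
- manip.movel(position, rotation=None, max_speed=0.15): straight line of the TCP; rotation=None keeps the orientation; max_speed is the mean speed in m/s.
- manip.set_joints(angles): joint-space move.
- manip.let_go() and manip.grasp(): open the fingers fully, or close them until they stop; the grip force is fixed at half the most.
- manip.wait(seconds).
- manip.ik(position, orientation): joint angles nearest the present ones, or None.
- manip.state(): the state.
- manip.capture(name): name is "scene" or "top" or "wrist"; returns a dict with "img" (480x640x3 uint8, red, green, blue), "vertical_fov" (degrees; the focal length in pixels is half the picture's height over the tangent of half this angle, whatever the lens; pixels are square), "cx", "cy" (the principal point, pixels), "rvec" (rotation vector, rad) and "tvec" (3), from world to camera coordinates, as OpenCV has them; the wrist camera has in their place "T_tool_cam" (4x4, takes a point from camera to tool coordinates, whose origin is the TCP and whose axes are the tool frame's). Camera axes: x right, y down, z forward; pixel columns grow to the right and rows downward; lengths in m; the calibration is good to about 2 mm. A picture is of the moment at which its call begins: read the wrist's pose just before it. There is no depth.
A pose or a line that the arm cannot do raises manip.PlanningError and nothing moves.
- manip.job_done(): hands the job in, once; it reports no verdict.
The state is a dict: "clock": time; "q": joint angles; "dq": joint speeds; "joint_efforts": joint torques, N m; "eef_pos": TCP position; "orientation": TCP orientation; "contact_force": force on the tool from outside, world axes, zero at the start; "wrist_torque": the same for the moment, N m; "opening": finger opening in m.
Only numpy, scipy, OpenCV 4.12 (cv2) and the standard library are available. Lean on these libraries where they do the work, as an engineer would, in place of code of your own. Each camera call takes 0.05 s, during which the arm holds its last target.

## Working session

There is one attempt and no reset: what is moved stays moved. The work goes in short steps, each a Python script; the robot and the scene stay as the last script left them, time stands still between calls to the robot, and variables do not carry over. Pictures are saved under pics/ and viewed, and the job is handed in when it is done.

```bash
mkdir -p pics; python3 - <<'E'
from rig import manip
import cv2
for n in ["scene","top"]:
    c=manip.capture(n); cv2.imwrite(f"pics/{n}0.png",c["img"][:,:,::-1]); print(n,c["vertical_fov"],c["cx"],c["cy"],c["rvec"],c["tvec"])
s=manip.state(); print(s)
c=manip.capture("wrist"); cv2.imwrite("pics/wrist0.png",c["img"][:,:,::-1]); print(c["vertical_fov"],c["cx"],c["cy"],c["T_tool_cam"])
E
```

```text
scene 52.05728448462028 319.7148844935135 238.44503209481155 [ 1.80117761  1.52354477 -0.73629508] [-0.08187648 -0.24537857  1.14318155]
top 55.114667126892265 319.3477860769636 243.6069756260698 [ 2.1020862  -2.12255093  0.23337304] [0.00435174 0.4973468  0.62585934]
{'clock': 0.1, 'q': array([ 1.06176634e+00,  3.26885579e-01, -1.93489002e-01,  1.05201091e+00,
       -6.69372121e-06,  1.43659966e+00]), 'dq': array([ 0.00133831, -0.00063134,  0.00159251, -0.00038368, -0.00034083,
       -0.00023824]), 'joint_efforts': array([ 1.17655629e-03, -4.44238615e+01,  2.63037926e+01,  7.88562465e-03,
       -8.36573349e-05, -3.15162914e-06]), 'eef_pos': array([0.20122695, 0.51159137, 0.40396937]), 'orientation': array([-1.55223055,  0.29453401, -0.29375102]), 'contact_force': array([-0.39969017,  1.3059554 ,  0.59305111]), 'wrist_torque': array([ 0.00021492, -0.00476493,  0.0441833 ]), 'opening': 0.08522335933624375}
61.51655381039071 319.7995065329104 234.40408624984752 [[-2.29306466e-04  9.66241819e-01  2.57636750e-01 -6.61649268e-02]
 [-4.66083540e-04 -2.57636832e-01  9.66241712e-01  3.02539104e-02]
 [ 9.99999865e-01  1.01485224e-04  5.09427199e-04  2.11504341e-03]
 [ 0.00000000e+00  0.00000000e+00  0.00000000e+00  1.00000000e+00]]
```

View pics/scene0.png

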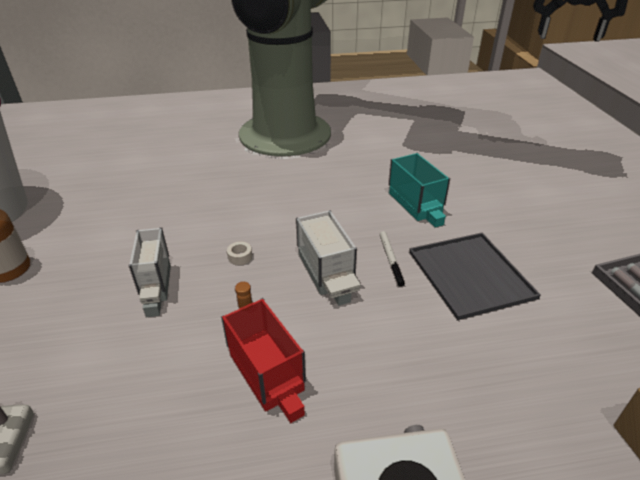

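View pics/top0.png

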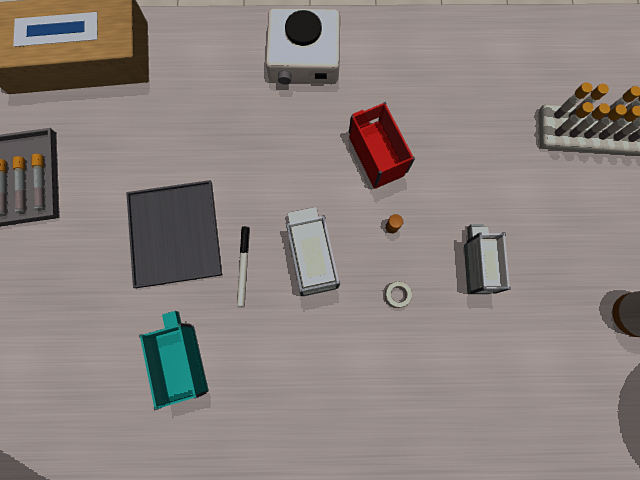

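View pics/wrist0.png

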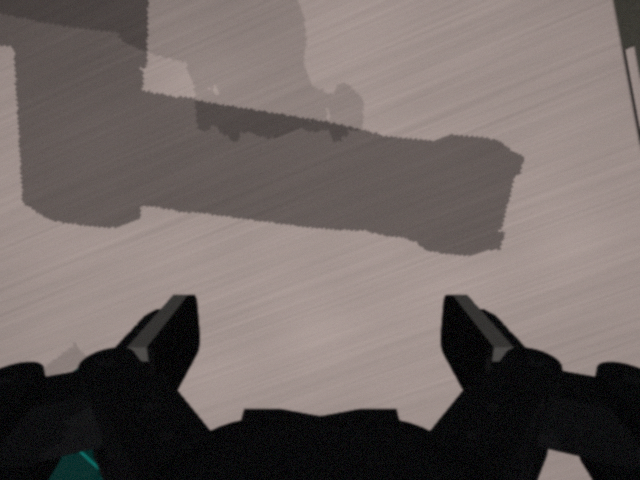

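The scene and top views show the wide dispenser at top px (313,255), with its outlet and sticking-out mailer near (302,215). The dark tray is at (173,234), with a pen between them at (243,265). I'll enlarge these areas to get corners.

```bash
cat > h.py <<'E'
import numpy as np, cv2
from scipy.spatial.transform import Rotation as R
def K(c):
    f=240/np.tan(np.radians(c["vertical_fov"])/2); return np.array([[f,0,c["cx"]],[0,f,c["cy"]],[0,0,1.]])
def ext(c,s=None):
    if "rvec" in c: return R.from_rotvec(c["rvec"]).as_matrix(),np.array(c["tvec"])
    T=np.eye(4);T[:3,:3]=R.from_rotvec(s["orientation"]).as_matrix();T[:3,3]=s["eef_pos"]
    M=np.linalg.inv(T@c["T_tool_cam"]);return M[:3,:3],M[:3,3]
def proj(c,P,s=None):
    r,t=ext(c,s);return cv2.projectPoints(np.atleast_2d(P).astype(float),cv2.Rodrigues(r)[0],t,K(c),None)[0][:,0]
def back(c,uv,z,s=None):
    r,t=ext(c,s);o=-r.T@t;out=[]
    for u,v in np.atleast_2d(uv):
        d=r.T@np.linalg.inv(K(c))@[u,v,1];out.append(o+d*(z-o[2])/d[2])
    return np.array(out)
def crop(img,x0,y0,w,h,k,fn):
    cv2.imwrite(fn,cv2.resize(img[y0:y0+h,x0:x0+w,::-1],None,fx=k,fy=k,interpolation=cv2.INTER_CUBIC))
E
python3 - <<'E'
from rig import manip
from h import *
c=manip.capture("top")
crop(c["img"],110,170,130,130,5,"pics/t_tray.png");crop(c["img"],270,195,90,110,6,"pics/t_disp.png")
c=manip.capture("scene");crop(c["img"],280,195,100,120,5,"pics/s_disp.png")
print(manip.state()["clock"])
E
```

```text
0.25
```

View pics/t_tray.png

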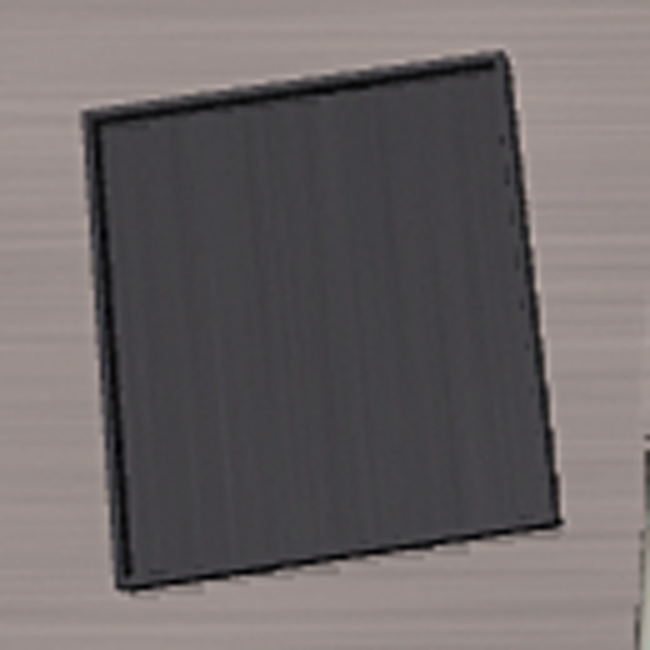

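View pics/t_disp.png

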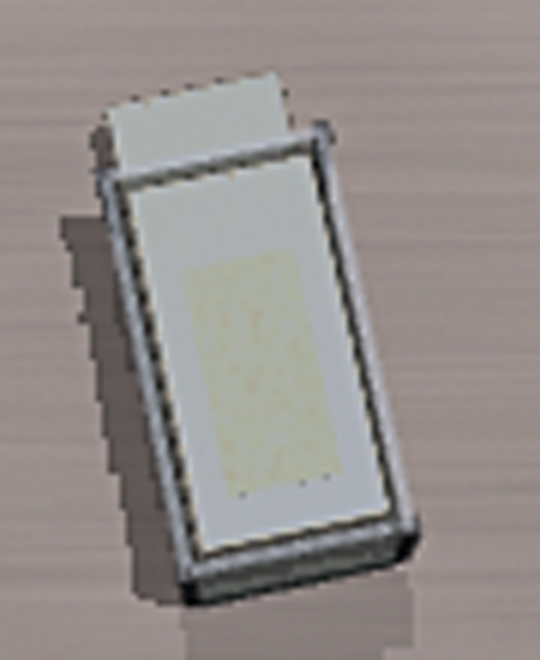

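View pics/s_disp.png

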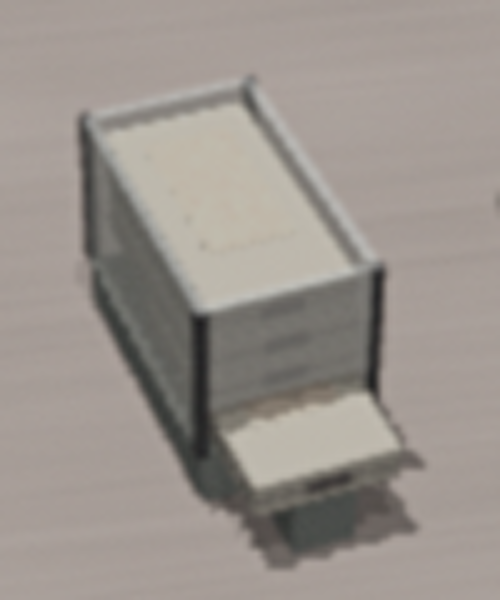

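```bash
cat > fit.py <<'E'
from rig import manip
from h import *
from scipy.optimize import least_squares
def px(l,x0,y0,k): return (np.array(l,float)+.5)/k-.5+[x0,y0]
def W(p,P): 
    r=R.from_euler('z',p[2]).as_matrix(); return (r@np.array(P).T).T+[p[0],p[1],0]
if __name__=="__main__":
    ct=manip.capture("top");cs=manip.capture("scene")
    tr=px([(84,112),(505,52),(560,522),(120,588)],110,170,5)
    b=back(ct,tr,.010);print("tray",b.round(4),[np.linalg.norm(b[i]-b[(i+1)%4]).round(4) for i in range(4)],b.mean(0))
    dt=px([(108,178),(325,128),(412,525),(188,572)],270,195,6)
    b=back(ct,dt,.076);print("disp top",b.round(4),[np.linalg.norm(b[i]-b[(i+1)%4]).round(4) for i in range(4)],b.mean(0))
    ds=px([(85,115),(250,78),(380,265),(200,312)],280,195,5)
    b2=back(cs,ds,.076);print("disp scene",b2.round(4),[np.linalg.norm(b2[i]-b2[(i+1)%4]).round(4) for i in range(4)],b2.mean(0))
    mt=px([(110,112),(275,75)],270,195,6);m=back(ct,mt,.033);print("mailer top",m.round(4),np.linalg.norm(m[0]-m[1]))
    ms=px([(255,488),(402,450)],280,195,5);m2=back(cs,ms,.033);print("mailer scene",m2.round(4),np.linalg.norm(m2[0]-m2[1]))
E
python3 fit.py
```

```text
tray [[0.5943 0.3083 0.01  ]
 [0.6136 0.174  0.01  ]
 [0.4599 0.151  0.01  ]
 [0.4407 0.2853 0.01  ]] [np.float64(0.1357), np.float64(0.1554), np.float64(0.1357), np.float64(0.1553)] [0.52712758 0.22967571 0.01      ]
disp top [[ 0.5213  0.0451  0.076 ]
 [ 0.5333 -0.0071  0.076 ]
 [ 0.4371 -0.0262  0.076 ]
 [ 0.4266  0.0261  0.076 ]] [np.float64(0.0535), np.float64(0.0981), np.float64(0.0533), np.float64(0.0966)] [0.47955529 0.00949796 0.076     ]
disp scene [[ 0.438  -0.0254  0.076 ]
 [ 0.4274  0.0281  0.076 ]
 [ 0.5237  0.0481  0.076 ]
 [ 0.5352 -0.0057  0.076 ]] [np.float64(0.0545), np.float64(0.0984), np.float64(0.055), np.float64(0.0991)] [0.48106279 0.01126834 0.076     ]
mailer top [[0.5501 0.0473 0.033 ]
 [0.5596 0.0048 0.033 ]] 0.043556036340037727
mailer scene [[0.5631 0.0051 0.033 ]
 [0.5552 0.0492 0.033 ]] 0.0448095243341565
```

```bash
cat >> h.py <<'E'
def tool(yaw,s):  # pointing down, jaws along local y; s=-1: camera on +x side
    x=np.array([np.cos(yaw),np.sin(yaw),0]);z=s*np.array([-np.sin(yaw),np.cos(yaw),0]);y=np.array([0,0,-1.])
    return R.from_matrix(np.stack([np.cross(y,z),y,z],1)).as_rotvec()
E
python3 - <<'E'
from rig import manip
from h import *
s=manip.state();c=manip.capture("wrist")
M=R.from_rotvec(s["orientation"]).as_matrix()
for y in (.155,.160,.165,.173,.186):
  print(y,proj(c,[s["eef_pos"]+M@[dx,y,dz] for dx in(.011,-.011) for dz in(.0425,-.0425)],s).round(0).tolist())
yaw=.2;u=np.array([np.cos(yaw),np.sin(yaw),0]);D=np.array([.4803,.0104,0])
for sg in(1,-1):
  for P,yy in((D+u*.066+[0,0,.040+.155],yaw),(D+u*.066+[0,0,.10+.155],yaw),(D+u*.145+[0,0,.195],yaw),(np.array([.527,.23,.18]),.149)):
    q=manip.ik(P,tool(yy,sg)); print(sg,None if q is None else np.round(q,2))
E
```

```text
0.155 [[436.0, 356.0], [191.0, 356.0], [440.0, 298.0], [186.0, 298.0]]
0.16 [[432.0, 349.0], [196.0, 349.0], [436.0, 292.0], [191.0, 292.0]]
0.165 [[428.0, 341.0], [200.0, 341.0], [432.0, 286.0], [195.0, 286.0]]
0.173 [[423.0, 331.0], [206.0, 331.0], [427.0, 278.0], [201.0, 278.0]]
0.186 [[415.0, 316.0], [214.0, 316.0], [418.0, 267.0], [210.0, 267.0]]
1 [-0.09  0.55 -0.46  0.57  0.   -0.29]
1 [-0.09  0.46 -0.4   0.7   0.   -0.29]
1 [-0.06  0.66 -0.23  0.68  0.   -0.26]
1 [ 0.28  0.61 -0.38  0.58  0.    0.13]
-1 [-0.09  0.55 -0.46  0.57  0.    2.85]
-1 [-0.09  0.46 -0.4   0.7   0.    2.85]
-1 [-0.06  0.66 -0.23  0.68  0.    2.89]
-1 [ 0.28  0.61 -0.38  0.58  0.   -3.01]
```

```bash
python3 - <<'E'
from rig import manip
from h import *
yaw=.2;u=np.array([np.cos(yaw),np.sin(yaw),0]);D=np.array([.4803,.0104,0])
manip.movep(D+u*.066+[0,0,.33],tool(yaw,1))
s=manip.state();c=manip.capture("wrist");np.save("w1.npy",{"s":s,"c":c},allow_pickle=True)
cv2.imwrite("pics/w1.png",c["img"][:,:,::-1]);print(s["clock"],s["eef_pos"],s["contact_force"])
E
```

```text
2.5583 [0.54494767 0.02419333 0.33009311] [-0.71590248 -0.08557453 -0.16712948]
```

View pics/w1.png

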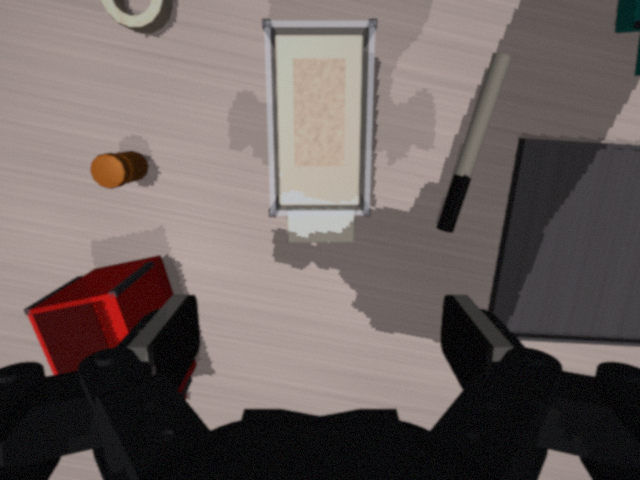

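The wrist view shows the dispenser rim corners at (263,21), (377,20), (371,213) and (269,215), and the mailer's end at (288,242)–(354,241). The red box is close to the pull path, so I'll measure it too.

```bash
python3 - <<'E'
from h import *
d=np.load("w1.npy",allow_pickle=True).item();c,s=d["c"],d["s"]
print(ext(c,s)[1])
b=back(c,[(263,21),(377,20),(371,213),(269,215)],.076,s);print(b.round(4),b.mean(0),[np.linalg.norm(b[i]-b[(i+1)%4]).round(4) for i in range(4)])
m=back(c,[(288,242),(354,241)],.033,s);print(m.round(4),np.linalg.norm(m[0]-m[1]))
yaw=.2;u=np.array([np.cos(yaw),np.sin(yaw),0]);v=np.array([-u[1],u[0],0]);D=np.array([.4803,.0104,0])
print("local",[(round((p-D)@u,4),round((p-D)@v,4)) for p in list(b)+list(m)])
from rig import manip
ct=manip.capture("top")
r=back(ct,[(349,113),(384,103),(413,160),(375,187)],.08);print("red top local",[(round((p-D)@u,4),round((p-D)@v,4)) for p in r])
r=back(c,[(28,310),(163,257)],.08,s);print("red wrist",[(round((p-D)@u,4),round((p-D)@v,4)) for p in r])
t=back(ct,[(240,228),(249,228)],.0);print("pen",[(round((p-D)@u,4),round((p-D)@v,4)) for p in t])
crop(ct["img"],330,90,100,110,6,"pics/red.png")
E
```

```text
[ 0.082625   -0.53528109  0.16740102]
[[ 0.4363 -0.0246  0.076 ]
 [ 0.4243  0.0315  0.076 ]
 [ 0.5214  0.0516  0.076 ]
 [ 0.5341 -0.0049  0.076 ]] [0.4790263  0.01341478 0.076     ] [np.float64(0.0574), np.float64(0.0991), np.float64(0.0578), np.float64(0.0998)]
[[0.5604 0.0076 0.033 ]
 [0.5506 0.052  0.033 ]] 0.045420575212168024
local [(np.float64(-0.0501), np.float64(-0.0255)), (np.float64(-0.0506), np.float64(0.0318)), (np.float64(0.0485), np.float64(0.0322)), (np.float64(0.0497), np.float64(-0.0256)), (np.float64(0.078), np.float64(-0.0186)), (np.float64(0.0772), np.float64(0.0268))]
red top local [(np.float64(0.1969), np.float64(-0.0986)), (np.float64(0.2021), np.float64(-0.1543)), (np.float64(0.1037), np.float64(-0.1743)), (np.float64(0.0746), np.float64(-0.1096))]
red wrist [(np.float64(0.1066), np.float64(-0.1699)), (np.float64(0.0734), np.float64(-0.0866))]
pen [(np.float64(0.0772), np.float64(0.1024)), (np.float64(0.0742), np.float64(0.0883))]
```

View pics/red.png

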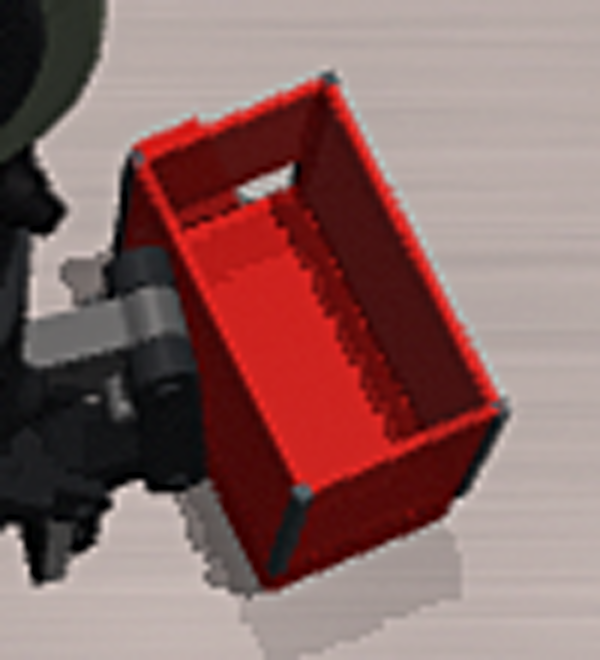

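```bash
cat > g.py <<'E'
from rig import manip
from h import *
yaw=.2;u=np.array([np.cos(yaw),np.sin(yaw),0]);v=np.array([-u[1],u[0],0]);D=np.array([.4803,.0104,0])+.001*v
E
python3 - <<'E'
from g import *
O=tool(yaw,1)
manip.movel(D+u*.065+[0,0,.188],O,max_speed=.12)
s=manip.state();print(s["clock"],s["eef_pos"],s["contact_force"].round(2))
manip.grasp()
s=manip.state();c=manip.capture("wrist");cv2.imwrite("pics/w2.png",c["img"][:,:,::-1]);print(s["clock"],s["opening"],s["contact_force"].round(2),s["wrist_torque"].round(2))
c=manip.capture("scene");crop(c["img"],260,150,160,160,4,"pics/s2.png")
M=R.from_rotvec(s["orientation"]).as_matrix();c=manip.capture("wrist")
for y in (.160,.164,.168,.172):
  print(y,proj(c,[s["eef_pos"]+M@[dx,y,dz] for dx in(.011,-.011) for dz in(.025,-.021)],s).round(0).tolist())
E
```

```text
3.9917 [0.54424126 0.02425688 0.18866756] [0.37 0.08 0.69]
4.45 0.04467892407840185 [-0.78  0.7   6.13] [0.1  0.24 0.  ]
0.16 [[383.0, 345.0], [255.0, 345.0], [385.0, 288.0], [252.0, 288.0]]
0.164 [[381.0, 340.0], [256.0, 340.0], [384.0, 284.0], [254.0, 284.0]]
0.168 [[380.0, 334.0], [258.0, 334.0], [382.0, 280.0], [256.0, 280.0]]
0.172 [[378.0, 329.0], [260.0, 329.0], [380.0, 276.0], [257.0, 276.0]]
```

View pics/w2.png

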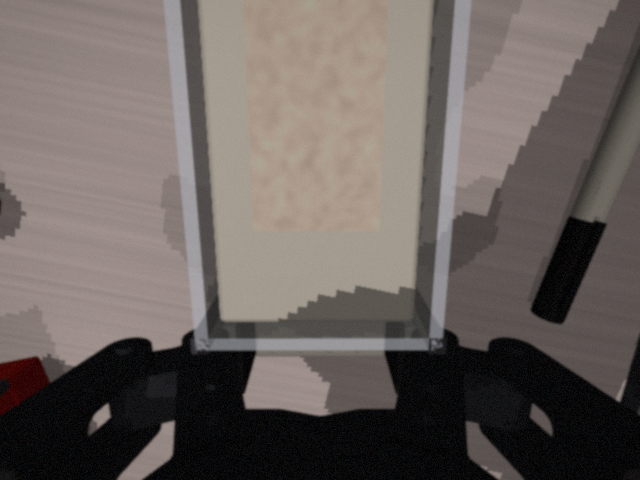

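View pics/s2.png

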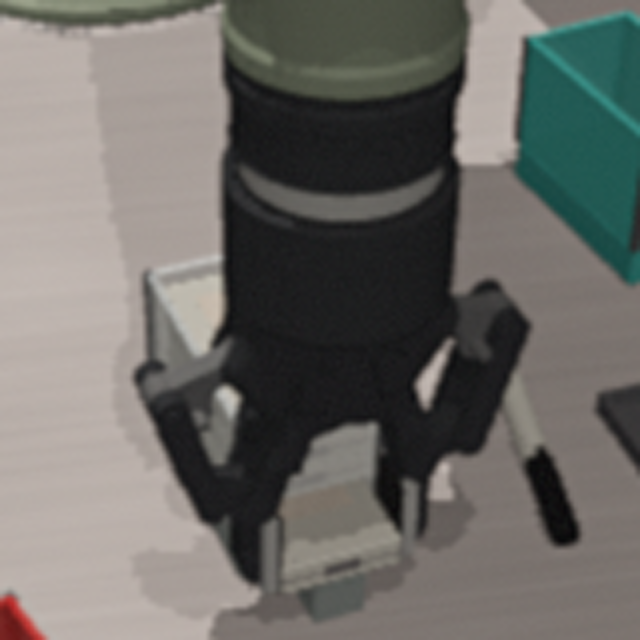

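The mailer is gripped (opening 45 mm), and the fingertips are about level with its underside. Next is the straight pull.

```bash
python3 - <<'E'
from g import *
z=manip.state()["eef_pos"][2]
for a in (.085,.143):
    manip.movel(D+u*a+[0,0,z],max_speed=.05)
    s=manip.state();print(s["clock"],s["opening"],s["eef_pos"].round(4),s["contact_force"].round(2))
c=manip.capture("scene");crop(c["img"],260,150,160,160,4,"pics/s3.png")
c=manip.capture("wrist");cv2.imwrite("pics/w3.png",c["img"][:,:,::-1])
E
```

```text
5.15 0.044657436046600926 [0.5639 0.0283 0.1888] [1.8  1.08 0.24]
6.4583 0.04446141172653956 [0.6202 0.0398 0.1888] [0.76 0.34 0.1 ]
```

View pics/s3.png

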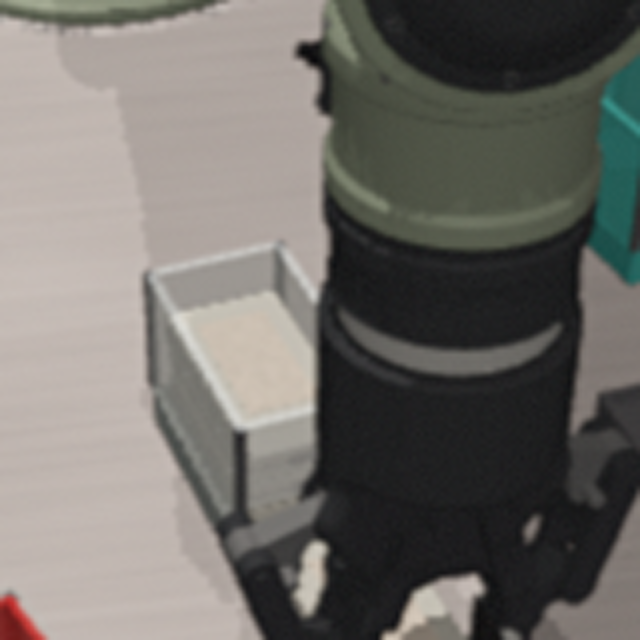

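View pics/w3.png

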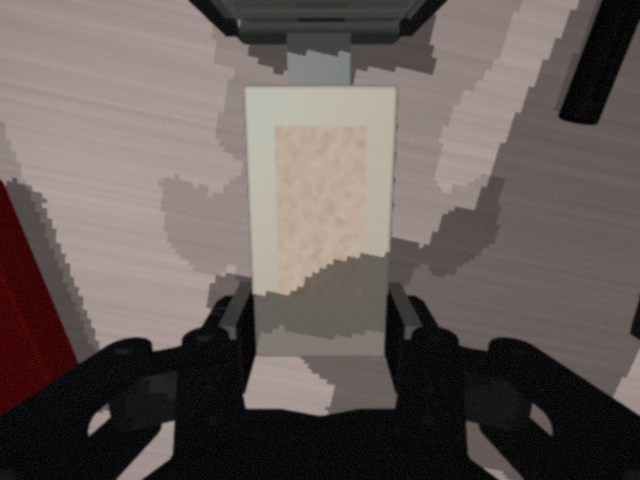

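The mailer is clear of the outlet and aligned in the grip: tail edge at (246–397,87), front edge at (257–387,356). The stack has dropped. Next I measure the in-hand offset, lift and carry it to the tray.

```bash
python3 - <<'E'
from g import *
s=manip.state();c=manip.capture("wrist")
b=back(c,[(246,87),(397,87),(387,356),(257,356)],.033,s)
M=R.from_rotvec(s["orientation"]).as_matrix()
l=(b-s["eef_pos"])@M;print(l.round(4))
ctr=l.mean(0);print(ctr)
manip.movel(s["eef_pos"]+[0,0,.05],max_speed=.15)
ty=.149;T=np.array([.5271,.2297,0])
O=tool(ty,1);Mt=R.from_rotvec(O).as_matrix()
off=Mt@[ctr[0],0,0]
P=T-off;print("P",P)
manip.movel(np.r_[P[:2],.24],O,max_speed=.2)
s=manip.state();print(s["clock"],s["opening"],s["eef_pos"].round(4),s["contact_force"].round(2))
for n in("scene","top","wrist"):
    c=manip.capture(n);cv2.imwrite(f"pics/{n}4.png",c["img"][:,:,::-1])
E
```

```text
[[-0.0761  0.1558 -0.0193]
 [-0.0761  0.1558  0.025 ]
 [ 0.0127  0.1558  0.0259]
 [ 0.0127  0.1558 -0.0196]]
[-0.03169624  0.1557604   0.00301039]
P [0.55844504 0.23440528 0.        ]
8.2667 0.044408976171331174 [0.5587 0.2337 0.2398] [ 0.6  -0.27 -0.52]
```

View pics/wrist4.png

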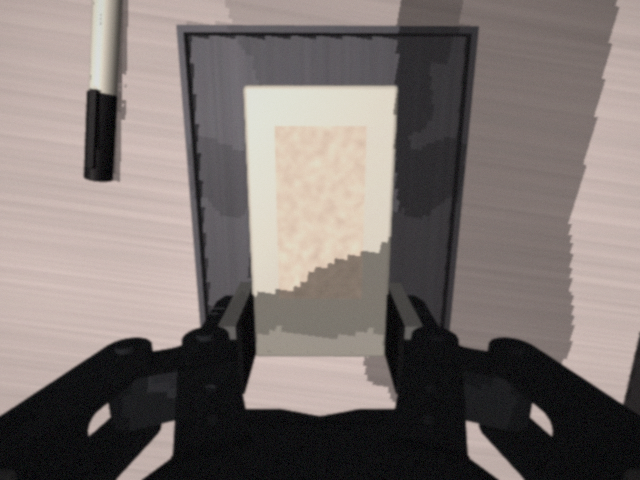

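View pics/scene4.png

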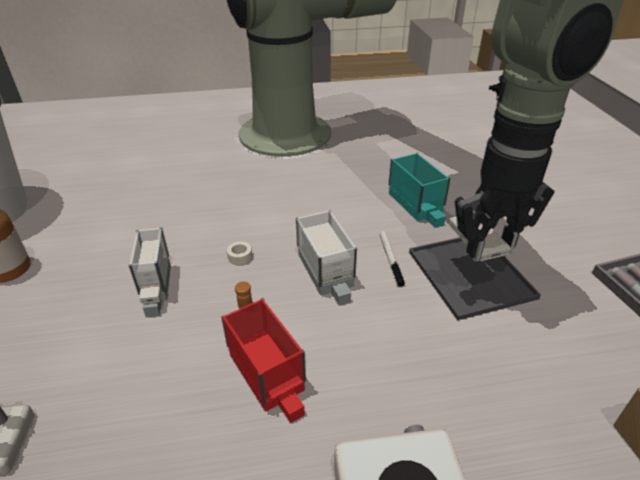

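```bash
python3 - <<'E'
from g import *
s=manip.state();c=manip.capture("wrist")
M=R.from_rotvec(s["orientation"]).as_matrix()
b=back(c,[(178,27),(478,27),(450,318),(205,318)],.010,s);print(((b-s["eef_pos"])@M).round(4))
T=np.array([.5271,.2297,.01]);print("tray centre (top cam) in tool",(T-s["eef_pos"])@M)
E
```

```text
[[-0.1084  0.2299 -0.0614]
 [-0.1084  0.2299  0.0737]
 [ 0.0353  0.2299  0.0731]
 [ 0.0353  0.2299 -0.0598]]
tray centre (top cam) in tool [-0.03195465  0.22993902  0.00103486]
```

View pics/top4.png

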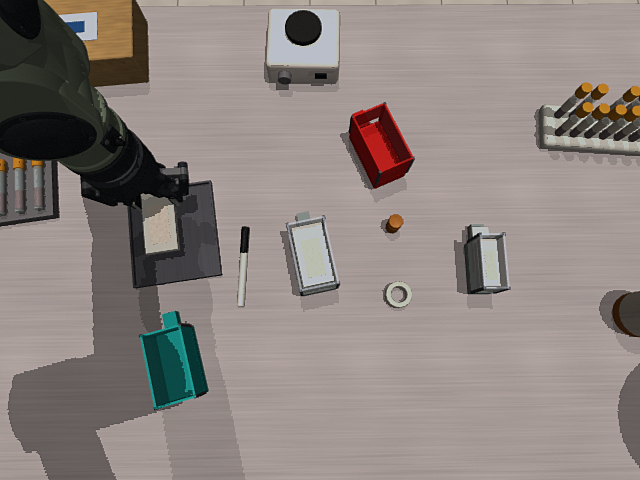

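```bash
python3 - <<'E'
from g import *
s=manip.state();M=R.from_rotvec(s["orientation"]).as_matrix()
P=np.array([.55845,.23441,0])+M@[.0005,0,.002]
manip.movel(np.r_[P[:2],.178],max_speed=.12)
manip.wait(.2);f0=manip.state()["contact_force"][2]
for z in np.arange(.176,.1695,-.001):
    manip.movel(np.r_[P[:2],z],max_speed=.03);manip.wait(.1)
    s=manip.state();print(z.round(4),s["eef_pos"][2].round(4),s["contact_force"].round(2),s["wrist_torque"].round(2))
    if s["contact_force"][2]-f0>2.5: break
print(s["clock"])
c=manip.capture("wrist");cv2.imwrite("pics/w5.png",c["img"][:,:,::-1])
c=manip.capture("scene");crop(c["img"],390,180,170,150,4,"pics/s5.png")
E
```

```text
0.176 0.1761 [ 0.44  0.58 -0.61] [ 0.02 -0.03  0.03]
0.175 0.1749 [0.9  0.93 0.23] [-0.02 -0.07  0.  ]
0.174 0.1745 [-1.08  0.09  5.56] [-0.12  0.38  0.01]
10.3833
```

View pics/s5.png

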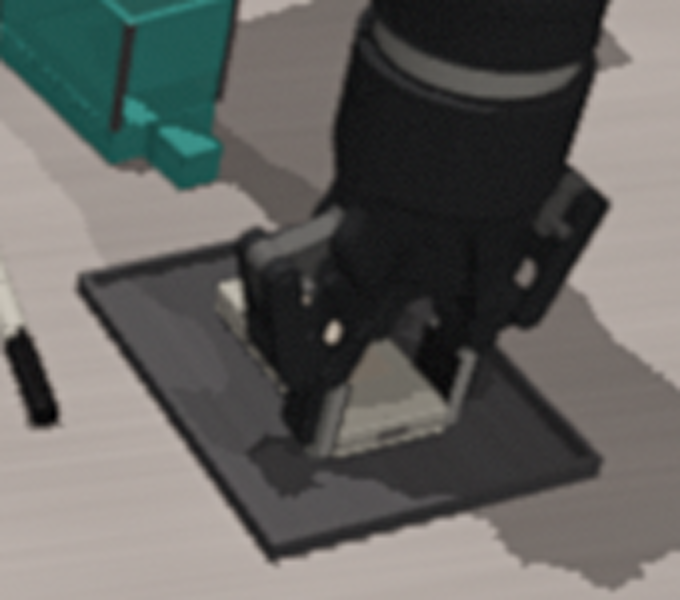

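View pics/w5.png

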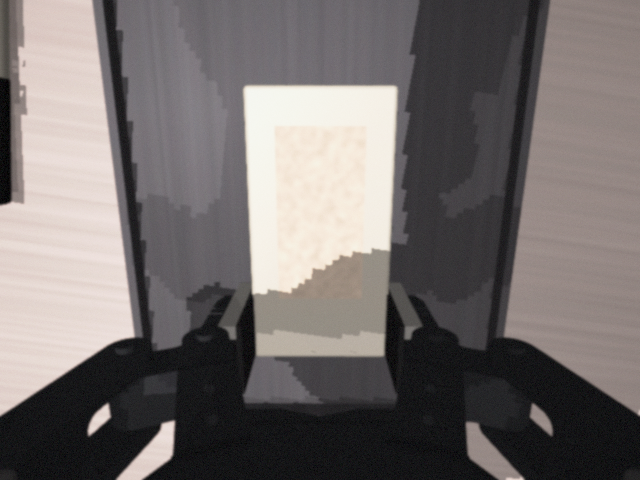

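The tail of the mailer touches first (torque arm about 70 mm), so it sags slightly. Its front is about 2 mm above the floor, and it is laterally centred. I'll ease down a little, then release.

```bash
python3 - <<'E'
from g import *
s=manip.state();P=s["eef_pos"]
for z in(.173,.172):
    manip.movel(np.r_[P[:2],z],max_speed=.03);manip.wait(.1)
    s=manip.state();print(s["eef_pos"][2].round(4),s["contact_force"].round(2),s["wrist_torque"].round(2))
    if s["contact_force"][2]>12:break
manip.let_go();manip.wait(.2)
s=manip.state();print(s["clock"],s["opening"],s["contact_force"].round(2))
P=s["eef_pos"];manip.movel(P+[0,0,.10],max_speed=.15)
s=manip.state();c=manip.capture("wrist");np.save("w6.npy",{"s":s,"c":c},allow_pickle=True);cv2.imwrite("pics/w6.png",c["img"][:,:,::-1])
manip.movel(P+[.05,.05,.25],max_speed=.25)
for n in("scene","top"):
    c=manip.capture(n);cv2.imwrite(f"pics/{n}6.png",c["img"][:,:,::-1])
    if n=="scene": crop(c["img"],280,195,100,120,5,"pics/s6.png")
    else: crop(c["img"],110,170,240,130,3,"pics/t6.png")
print(manip.state()["clock"])
E
```

```text
0.1744 [-4.28 -1.4  13.41] [-0.32  0.88 -0.01]
11.5167 0.08542698839412176 [-0.29 -0.44  0.96]
13.3
```

View pics/w6.png

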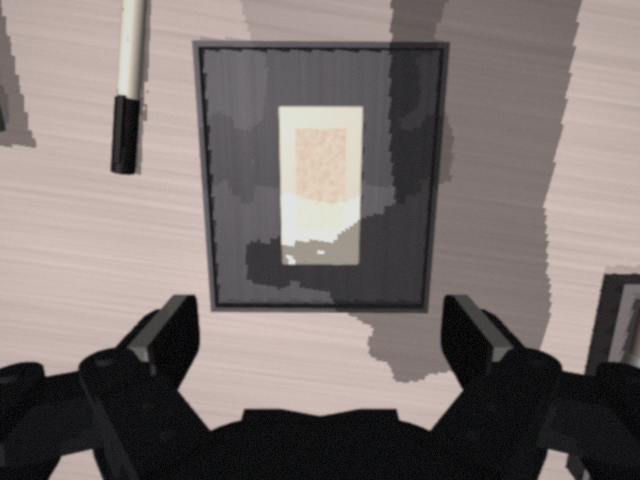

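View pics/s6.png

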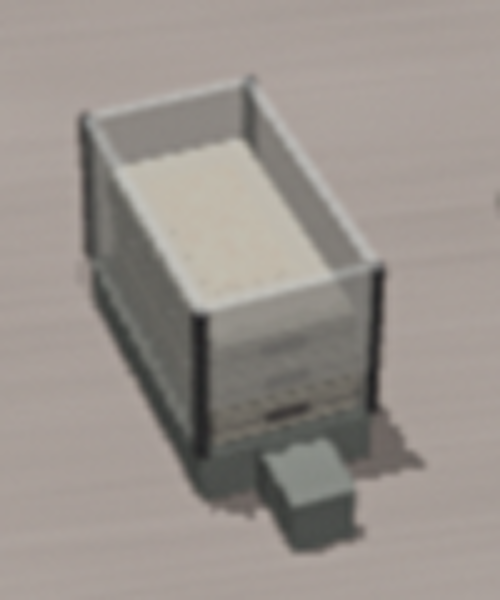

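View pics/t6.png

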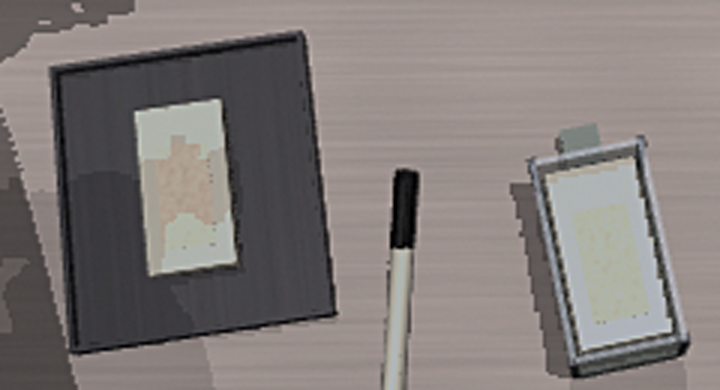

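View pics/scene6.png

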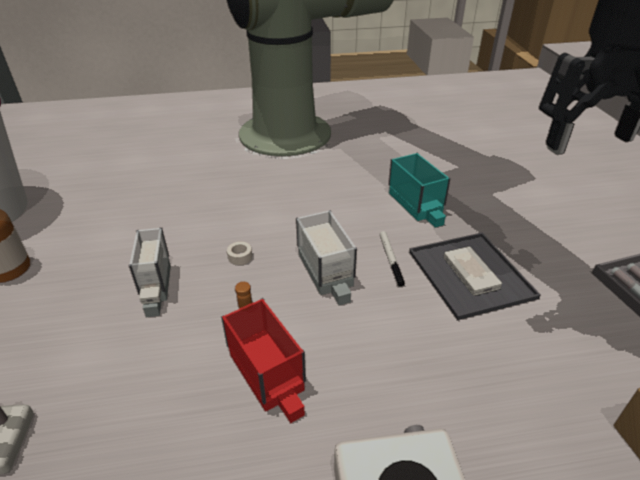

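```bash
python3 - <<'E'
from g import *
from fit import px
ct=manip.capture("top");cs=manip.capture("scene")
t=px([(545,178),(632,157),(671,330),(580,352)],110,170,3)
loc=lambda b:[((p-D)@u).round(4).item() for p in b],[((p-D)@v).round(4).item() for p in b]
b=back(ct,t,.059);print([(round((p-D)@u,4),round((p-D)@v,4)) for p in b])
# predicted pixels in scene crop for level top mailer z=.059
P=[D+u*a+v*w+[0,0,z] for z in(.059,) for a,w in((.045,.023),(.045,-.023),(-.045,-.023),(-.045,.023))]
print(((proj(cs,P)-[280,195]+.5)*5-.5).round(0))
m=px([(135,110),(219,98),(238,265),(150,276)],110,170,3);b=back(ct,m,.016);print(b.round(4),b.mean(0),[np.linalg.norm(b[i]-b[(i+1)%4]).round(4) for i in range(4)])
crop(cs["img"],300,205,65,85,9,"pics/s7.png");crop(cs["img"],400,220,150,110,5,"pics/s8.png")
E
```

```text
Traceback (most recent call last):
NameError: name 'b' is not defined
```

```bash
python3 - <<'E'
from g import *
from fit import px
ct=manip.capture("top");cs=manip.capture("scene")
t=px([(545,178),(632,157),(671,330),(580,352)],110,170,3)
b=back(ct,t,.059);print([(round(float((p-D)@u),4),round(float((p-D)@v),4)) for p in b])
P=[D+u*a+v*w+[0,0,.059] for a,w in((.045,.023),(.045,-.023),(-.045,-.023),(-.045,.023))]
print(((proj(cs,P)-[300,205]+.5)*7-.5).round(0).tolist())
m=px([(135,110),(219,98),(238,265),(150,276)],110,170,3);b=back(ct,m,.016);print(b.round(4),b.mean(0),[np.linalg.norm(b[i]-b[(i+1)%4]).round(4) for i in range(4)])
crop(cs["img"],295,205,70,85,7,"pics/s7.png");crop(cs["img"],400,220,150,110,5,"pics/s8.png")
E
```

```text
[(0.0434, 0.021), (0.045, -0.023), (-0.0428, -0.0233), (-0.0441, 0.0215)]
[[360.0, 355.0], [152.0, 408.0], [7.0, 157.0], [199.0, 112.0]]
[[0.5681 0.2593 0.016 ]
 [0.5743 0.2154 0.016 ]
 [0.4844 0.2009 0.016 ]
 [0.4791 0.2458 0.016 ]] [0.52649629 0.23035035 0.016     ] [np.float64(0.0443), np.float64(0.0911), np.float64(0.0452), np.float64(0.09)]
```

View pics/s7.png

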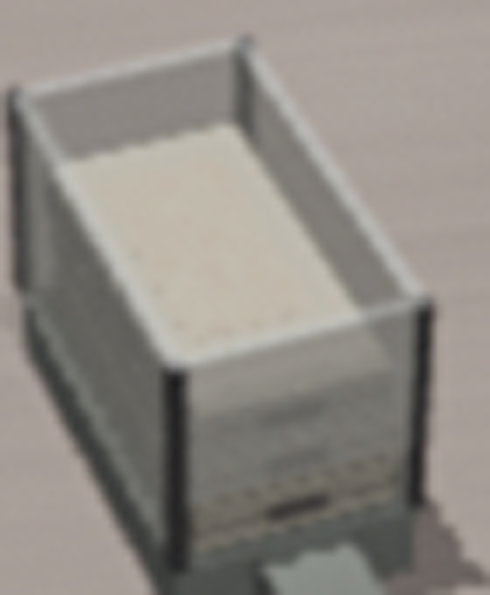

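View pics/s8.png

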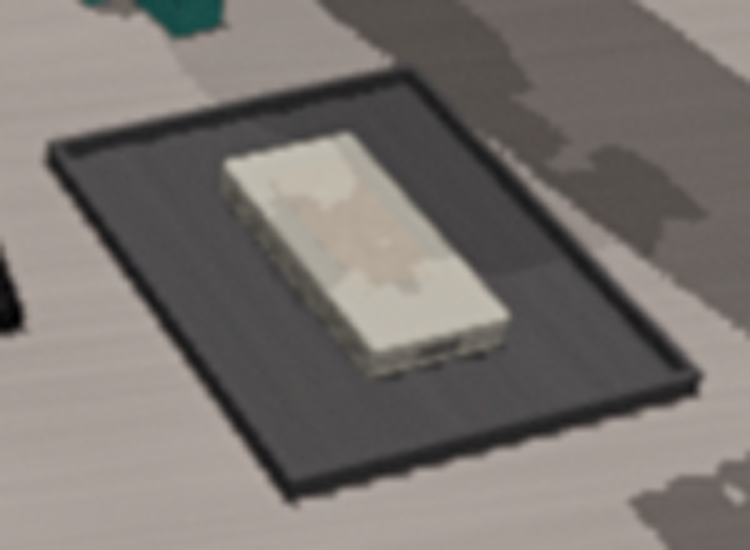

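The two-view check puts the top mailer level at the dropped height: front-right and back-right corners are both within about 2 px of prediction. The placed mailer is centred to about 1 mm. Handing in.

```bash
python3 -c "
from rig import manip
print(manip.state()['clock'],manip.state()['contact_force']);print(manip.job_done())"
```

```text
13.5 [ 0.0386148  -0.01015829 -0.53386661]
the job is handed in; nothing more can be done
None
```

I took the bottom wide mailer from its dispenser and laid it flat and right way up in the middle of the empty dark tray. I then let go, moved the arm clear and handed the job in at 13.5 s.

- **Placed mailer:** its centre measured (0.5265, 0.2304) against the tray centre at (0.5271, 0.2297), so about 1 mm off. The measured size was about 90 x 45 mm, as expected for a mailer lying flat.
- **Remaining three mailers:** they dropped by one mailer and stayed inside the dispenser. The top one looks level. Its two right-hand corners in the scene view are 1–2 px below where a level box should appear, within the calibration error.
- **Forces:** the highest wrist force I read was about 14 N, while easing the mailer down onto the tray.
- **Disagreements:** the wrist and top cameras differed by about 3 mm sideways, so I used a value in between. The mailer also sagged slightly in the grip, so its tail touched the tray first and its front settled 2 mm or so when I let go.

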